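# Present a sample jar to the code reader

### The job

Log the sample jar in at the code reader: keeping the jar standing on the slab the whole time (slide and turn it, do not lift or tip it), bring it home against both arms of the reader's V-stop with its label squarely facing the reader window. Then press the scan key on top of the reader all the way down and let it go, leaving the jar in place and the bottle, dish and spare cap where they are.

Things in the scene. Friction and masses are not known exactly. Their poses are not given: they have to be found in the camera images.
- jar_center (a point): Centre (50 mm above the underside) of the amber plastic sample jar, 0.4 to 0.75 kg: upright cylinder 96 mm in diameter, amber wall up to 70 mm, a shoulder, and an off-white ribbed lid 76 mm in diameter with its flat top at 100 mm. It stands upright on the slab. Its z is up, its +x axis points out through the middle of the label, its -x axis along the handle, exactly opposite the label.
- jar_label (a point): Middle of the white paper label with black code bars (about 58 mm wide round the wall, 48 mm high), on the jar wall 48 mm from the jar's axis along its +x, 36 mm above the underside.
- jar_handle (a point): Middle of the upright grip of the jar's D-shaped handle, 82.5 mm from the jar's axis along its -x, 46.5 mm above the underside. The handle is 16 mm wide (jar y). The grip spans 76 to 89 mm from the axis; level arms join it to the wall at 23 to 34 mm and 58 to 70 mm above the underside; nothing of the handle is higher. The open space inside the D is 28 mm radially.
- slab: Fixed flat stone-coloured slab, 400 mm (x) by 600 mm (y), 12 mm thick, with square edges; the jar and reader stand on its top at z = 12 mm. Origin on the bench under its centre.
- home (a point): Where jar_center must come: the jar's axis when its wall touches both V-stop arms. Fixed to the reader, 150 mm out from its origin along reader -x; axes as the reader's. The V-stop is a low steel bracket: two arms 78 mm long, 6 mm thick, 20 mm high, from an apex 75 mm from here on the reader's side, spreading 40 degrees each side of reader -x. The jar's handle passes over the arms.
- reader: The code reader, fixed: dark grey housing 62 x 78 mm and 134 mm tall on a black foot. Its origin is on its underside (slab level, z = 12 mm) under the housing; it looks along its -x axis through a dark window, so the jar's label faces it squarely when the jar's +x axis is parallel to the reader's +x axis.
- window (a point): Middle of the reader's dark window, 32 mm in front of the reader's origin and 80 mm above its underside.
- scan_key_top (a point): Centre of the top of the round grey scan key (28 mm diameter) on the top of the reader housing; it faces straight up.
- scan_key (a joint): Travel of the scan key: 0 m when up, 0.006 m fully down; a spring brings it back, about 4 N when fully down.
- reagent_bottle: Bystander: closed amber reagent bottle 62 mm in diameter and 135 mm tall, standing on the bench to the robot's right; origin under its centre.
- glass_dish: Bystander: clear glass dish 90 mm in diameter and 45 mm tall beyond the slab; origin under its centre.
- spare_cap: Bystander: off-white cap 30 mm in diameter and 16 mm tall lying beyond the slab; origin under its centre.
Things that resemble listed ones, but are neither listed nor needed, are in the scene too. What is shaped like the part that bears jar_center but green is not meant.

How it is judged:
By the outcome, as a careful person would: the job done as asked, in the order asked, and still so for the second after the job is handed in, with the robot touching nothing.
It also fails if it takes over 67 s, if anything falls off the work surface, if the arm or the gripper's body presses on something with over 40 N, if the wrist force passes 120 N, or if a joint passes its speed limit or range.

### The arm

A 6-joint arm with a two-finger parallel gripper is mounted at the origin on the work surface. World frame = base frame: x ahead of the robot, y to its left, z up, the work surface at z = 0. Lengths are in mm, angles in rad, forces in N, time in s.
With the tool pointing down it reaches from about 300 to 775 mm from the base axis. Payload 14.6 kg.
Tool frame: the origin (TCP) lies between the finger pads; the fingertips stand 8 mm ahead of it and the grasp point (between the pads) lies 11 mm behind it; z points along the fingers, y is the direction in which the jaws open and shut (so a half turn about z gives the same grasp; the last joint's range is limited). The gripper opens to 94 mm and grips with 3 to 60 N. Pads are 16 mm wide; open, the fingers measure 119 mm over their backs; the gripper's body (75 mm by 177 mm) begins 78 mm behind the grasp point.
Start: joints at [-1.232, 0.3, 1.521, -0, 1.321, -0.067], TCP at [217.107, -505.326, 213.446] pointing down, gripper open.
Joint ranges: [-3.03, 3.03], [-0.79, 2.21], [0.23, 2.52], [-1.04, 4.18], [0, 3.07], [-2.55, 2.55]. Speed limits (rad/s): [2.22, 2.22, 2.57, 3.14, 3.14, 3.14].

### API

Orientations are given as [roll, pitch, yaw] about the fixed x, y, z axes, in that order (R = Rz(yaw) Ry(pitch) Rx(roll)).
In Python, from cell import manip gives the robot as it stands. The module is installed in compiled form; this text tells all that it offers.
- The arm moves only by the tool send_rows, never from a script. Its argument "series" is a list that holds one entry, the list of rows, each a list of 5 numbers: the opening, from 0 (shut) to 1 (fully open), then the shift along the tool's x, y, z in mm, then the turn about the tool's z in degrees. In form: [[[gripper, dx, dy, dz, roll], ...]]. A call has 1 to 10 rows; each row is the pose to reach, as a shift and turn from the pose commanded when the call began, along the tool's axes at that moment; what a row does not reach only later rows make up. A row lasts 1/10 s, in which the tool goes at most 50 mm and 8.59 degrees, less where a joint would pass 70% of its speed; a pose out of reach is approached as far as the arm can. A call with a gripper value outside its range is refused whole. The fingers move at their own pace and stop on an object; "newtons" is the grip in N (left out, the last holds). Time passes only in rows, so rows that repeat a pose let the fingers close. It gives the time, the measured TCP pose, the force and the opening at its end, in the units of the state.
- manip.read_state(): the state, without advancing time (a new reading comes with each control period).
- manip.camera(name): name is "scene" or "top" or "wrist"; returns a dict with "img" (384x512x3 uint8, red, green, blue), "vfov" (degrees; the focal length in pixels is half the picture's height over the tangent of half this angle, whatever the lens; pixels are square), "cx", "cy" (the principal point, pixels), "dist" ([k1, k2, p1, p2, k3] as OpenCV has them; the pictures are not rectified), "pose" (4x4, takes a point from camera to world coordinates); the wrist camera has in their place "T_tool_cam" (4x4, takes a point from camera to tool coordinates, whose origin is the TCP and whose axes are the flange's). Camera axes: x right, y down, z forward; pixel columns grow to the right and rows downward; lengths in mm; the calibration is good to about 2 mm. A picture is of the moment at which its call begins: read the wrist's pose just before it. There is no depth.
- manip.sign_off(): hands the job in, once; it reports no verdict.
Trained networks look in a picture, given as the dict that the camera call returned (one of the last four; its "shot" number tells which), for a name from the list of things; names that differ only in an ending like _2 or _b are one class to them, and where a whole thing is asked for, a point or a joint stands for the part that bears it (a point fixed in the world has none). Each returns a list of dicts, best first, with "conf" (0 to 1); they miss things now and then, are a little off and sometimes report something else, mostly with a low value. They report only what shows in the picture. A call takes as long as a camera call. They do not tell look-alikes from the thing itself.
- manip.find_in(target, picture): "rect" ([left, top, width, height] in pixels, round what is visible of it).
- manip.silhouettes(target, picture): "pixels" (384x512 bool, what is visible of it) and "rect" ([left, top, width, height] in pixels, round what is visible of it).
The state is a dict: "clock": time; "joints": joint angles; "qd": joint speeds; "effort": joint torques, N m; "eef_pos": TCP position; "eef_rot": TCP orientation; "wrist_force": force on the tool from outside, world axes, zero at the start; "moment": the same for the moment, N m; "finger_gap": finger opening in mm.
Only numpy, scipy, OpenCV 4.12 (cv2) and the standard library are available. Lean on these libraries where they do the work, as an engineer would, in place of code of your own. Each camera call takes 0.05 s, during which the arm holds its last target. There are 200 camera calls.

## Working session

There is one attempt and no reset: what is moved stays moved. The work goes in short steps, Python scripts to look and compute and a tool call to move; the robot and the scene stay as the last step left them, time stands still between calls to the robot, and variables do not carry over. Pictures are saved under pics/ and viewed, about 8 in all and at most 12, crops included, and the job is handed in when it is done.

Besides the shell and the picture viewer there is one more tool, called after ">>>" as name(argument=value, ...), one argument or row to a line, values as JSON. send_rows: Moves the arm, as the interface text tells. Its arguments: {"type":"object","properties":{"series":{"type":"array"},"newtons":{"type":"number"}},"required":["series"]}

```bash
mkdir -p pics; cat > h.py <<'E'
import numpy as np, cv2
from cell import manip
from scipy.spatial.transform import Rotation as R
def shot(n):
    st=manip.read_state(); c=manip.camera(n)
    if 'pose' in c: c['T']=np.array(c['pose'])
    else:
        T=np.eye(4);T[:3,:3]=R.from_euler('xyz',st['eef_rot']).as_matrix();T[:3,3]=st['eef_pos'];c['T']=T@np.array(c['T_tool_cam'])
    f=c['img'].shape[0]/2/np.tan(np.radians(c['vfov'])/2)
    c['K']=np.array([[f,0,c['cx']],[0,f,c['cy']],[0,0,1.]]);return c
def save(c,name,s=1,crop=None):
    im=c['img'][:,:,::-1]
    if crop: x,y,w,h=crop; im=im[y:y+h,x:x+w]
    cv2.imwrite('pics/'+name,cv2.resize(im,None,fx=s,fy=s,interpolation=cv2.INTER_CUBIC))
def ray(c,uv):
    p=cv2.undistortPoints(np.array(uv,float).reshape(-1,1,2),c['K'],np.array(c['dist'],float))[:,0]
    d=np.c_[p,np.ones(len(p))]@c['T'][:3,:3].T
    return c['T'][:3,3],d
def atz(c,uv,z):
    o,d=ray(c,uv); return o+d*((z-o[2])/d[:,2])[:,None]
def proj(c,P):
    Ti=np.linalg.inv(c['T']);P=np.array(P,float).reshape(-1,3)
    return cv2.projectPoints(P@Ti[:3,:3].T+Ti[:3,3],np.zeros(3),np.zeros(3),c['K'],np.array(c['dist'],float))[0][:,0]
def tri(cs,uvs):
    A=0;b=0
    for c,uv in zip(cs,uvs):
        o,d=ray(c,[uv]);d=d[0]/np.linalg.norm(d);M=np.eye(3)-np.outer(d,d);A=A+M;b=b+M@o
    return np.linalg.solve(A,b)
E
cat > a.py <<'E'
from h import *
np.set_printoptions(precision=1,suppress=True)
for n in ('scene','top'):
    c=shot(n);save(c,n+'1.png',1.5);print(n,c['T'][:3,3],c['K'][0,0],c['dist'])
    for t in ['jar_center','jar_label','jar_handle','reader','window','scan_key_top','scan_key','reagent_bottle','glass_dish','spare_cap','slab']:
        try:print(t,[(np.round(r['rect']),round(r['conf'],2)) for r in manip.find_in(t,c)][:4])
        except Exception as e:print(t,e)
E
python3 a.py
```

```text
scene [1276.1 -172.4 1176.4] 404.59212948349955 [0. 0. 0. 0. 0.]
jar_center [(array([327., 118.,  39.,  33.]), 0.93), (array([346., 160.,  34.,  42.]), 0.69), (array([238., 277.,  10.,  11.]), 0.16)]
jar_label [(array([332., 116.,  36.,  32.]), 0.95), (array([350., 155.,  28.,  44.]), 0.88), (array([273., 191.,  29.,  38.]), 0.72)]
jar_handle [(array([348., 159.,  32.,  40.]), 0.81), (array([163., 150., 195., 131.]), 0.73), (array([274., 190.,  30.,  43.]), 0.6)]
reader [(array([178., 185.,  55.,  41.]), 0.68), (array([281., 258.,  28.,  29.]), 0.65), (array([275., 187.,  29.,  47.]), 0.27)]
window [(array([176., 186.,  59.,  42.]), 0.85)]
scan_key_top [(array([276., 187.,  29.,  49.]), 0.53)]
scan_key []
reagent_bottle [(array([114., 234.,  30.,  35.]), 0.98)]
glass_dish [(array([280., 257.,  29.,  29.]), 0.7), (array([273., 190.,  32.,  40.]), 0.3)]
spare_cap []
slab [(array([163., 150., 193., 132.]), 0.95), (array([178., 184.,  58.,  44.]), 0.31)]
top [ 316.6   22.5 1393.7] 399.345852755869 [-0.  0.  0.  0.  0.]
jar_center [(array([210., 168.,  24.,  46.]), 0.87), (array([107., 268.,  44.,  35.]), 0.85), (array([118., 198.,  33.,  39.]), 0.67), (array([166., 152., 177., 122.]), 0.2)]
jar_label [(array([209., 171.,  30.,  42.]), 0.81), (array([110., 269.,  42.,  29.]), 0.65), (array([120., 196.,  32.,  43.]), 0.63)]
jar_handle [(array([107., 269.,  45.,  30.]), 0.76), (array([317., 204.,  10.,   9.]), 0.63), (array([123., 191.,  25.,  45.]), 0.62), (array([207., 176.,  31.,  41.]), 0.61)]
reader [(array([275., 198.,  56.,  33.]), 0.73)]
window [(array([279., 197.,  53.,  33.]), 0.62)]
scan_key_top [(array([318., 203.,   7.,  12.]), 0.47)]
scan_key []
reagent_bottle [(array([364., 171.,  19.,  23.]), 0.71), (array([218., 125.,  29.,  23.]), 0.3)]
glass_dish [(array([220., 126.,  27.,  22.]), 0.77)]
spare_cap []
slab [(array([167., 154., 176., 121.]), 0.79)]
```

View pics/scene1.png

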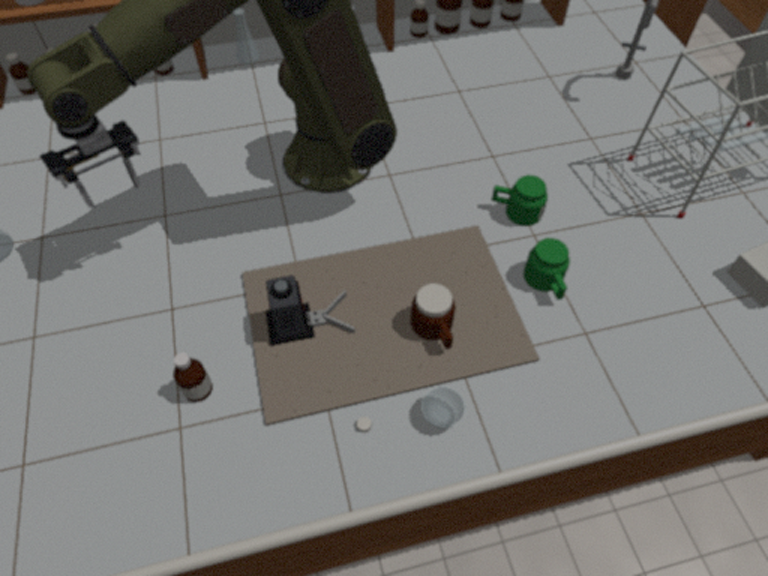

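View pics/top1.png

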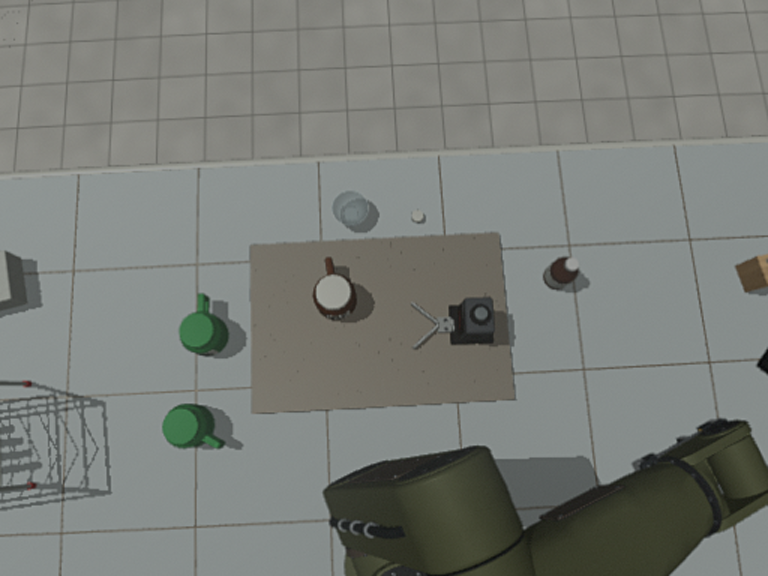

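Both views show the amber jar on the slab. In top1, at display scale, its lid is at about (335,293), its handle points away from the robot, and its label faces the robot. The reader is at (478,320) with its V opening toward the jar, and both green mugs are decoys.

```bash
cat > b.py <<'E'
from h import *
np.set_printoptions(precision=1,suppress=True)
c=shot('top')
q=lambda x,y:(x/1.5,y/1.5)
print('lid',atz(c,[q(335,292)],112));print('handle',atz(c,[q(329,262)],75))
print('key',atz(c,[q(481,313)],150));print('apex,armends',atz(c,[q(438,325),q(414,305),q(416,347)],32))
print('slab',atz(c,[q(250,244),q(500,234),q(515,400),q(252,413)],12))
print('bottle,dish,cap',atz(c,[q(572,265)],135),atz(c,[q(352,208)],20),atz(c,[q(418,216)],16))
s=manip.read_state();print(s['joints'],s['eef_pos'],s['eef_rot'],s['finger_gap'],s['clock'])
w=shot('wrist');print(np.array(w['T_tool_cam']),w['K'][0,0])
print(R.from_euler('xyz',s['eef_rot']).as_matrix())
E
python3 b.py
```

```text
lid [[589.2 109.8 112. ]]
handle [[667.4 123.4  75. ]]
key [[ 519.7 -198.4  150. ]]
apex,armends [[ 516.3 -118.1   32. ]
 [ 565.9  -65.9   32. ]
 [ 468.4  -64.3   32. ]]
slab [[ 738.7  315.9   12. ]
 [ 732.3 -285.5   12. ]
 [ 337.4 -283.5   12. ]
 [ 340.5  315.1   12. ]]
bottle,dish,cap [[ 617.2 -408.8  135. ]] [[813.6  67.6  20. ]] [[786.5 -90.6  16. ]]
[-1.2  0.3  1.5  0.   1.3 -0.1] [ 217.1 -505.3  213.4] [ 3.1 -0.   0.4] 93.76296266012668 1.25
[[   0.    -1.    -0.3   80.6]
 [   1.     0.     0.    -0.8]
 [  -0.    -0.3    1.  -171.2]
 [   0.     0.     0.     1. ]] 284.92302362141345
[[ 0.9  0.4  0. ]
 [ 0.4 -0.9 -0. ]
 [ 0.   0.  -1. ]]
```

>>> send_rows(
  series=[
    [[1,454,-289,-87,23.3],[1,454,-289,-87,23.3],[1,454,-289,-87,23.3],[1,454,-289,-87,23.3],[1,454,-289,-87,23.3],[1,454,-289,-87,23.3],[1,454,-289,-87,23.3],[1,454,-289,-87,23.3],[1,454,-289,-87,23.3],[1,454,-289,-87,23.3]],
  ],
)

```text
clock: 2.3
eef_pos: [493.5, -98.9, 293.2]
eef_rot: [3.141, -0.001, -0.001]
wrist_force: [0.2, -0.4, 0.2]
finger_gap: 93.7
```

>>> send_rows(
  series=[
    [[1,0,0,0,0],[1,0,0,0,0],[1,0,0,0,0]],
  ],
)

```text
clock: 2.6
eef_pos: [492.2, -101.6, 292.3]
eef_rot: [3.142, 0.0, -0.002]
wrist_force: [0.5, -0.2, 0.2]
finger_gap: 93.9
```

```bash
cat > v.py <<'E'
import sys,pickle
from h import *
np.set_printoptions(precision=1,suppress=True)
n=sys.argv[1];c=shot('wrist');save(c,n+'.png',1.5)
s=manip.read_state();print(s['eef_pos'],s['eef_rot'],s['clock'],c['T'][:3,3])
for t in sys.argv[2:]:
    print(t,[(np.round(r['rect']),round(r['conf'],2)) for r in manip.find_in(t,c)][:3])
pickle.dump({k:c[k] for k in('img','K','T','dist')},open(n+'.pkl','wb'))
E
python3 v.py w1 jar_center jar_label jar_handle reader window scan_key_top
```

```text
[ 492.2 -101.9  292.4] [ 3.1  0.  -0. ] 2.65 [ 572.5 -100.8  463.5]
jar_center [(array([ 49.,  25., 103., 113.]), 0.97)]
jar_label []
jar_handle [(array([ 51.,  27.,  96., 109.]), 0.61)]
reader [(array([234., 111., 137.,  84.]), 0.63), (array([442.,  52.,  70.,  51.]), 0.63)]
window [(array([234., 113., 139.,  79.]), 0.8)]
scan_key_top [(array([336., 151.,  23.,  26.]), 0.91), (array([ 50.,  25., 103., 111.]), 0.35)]
```

View pics/w1.png

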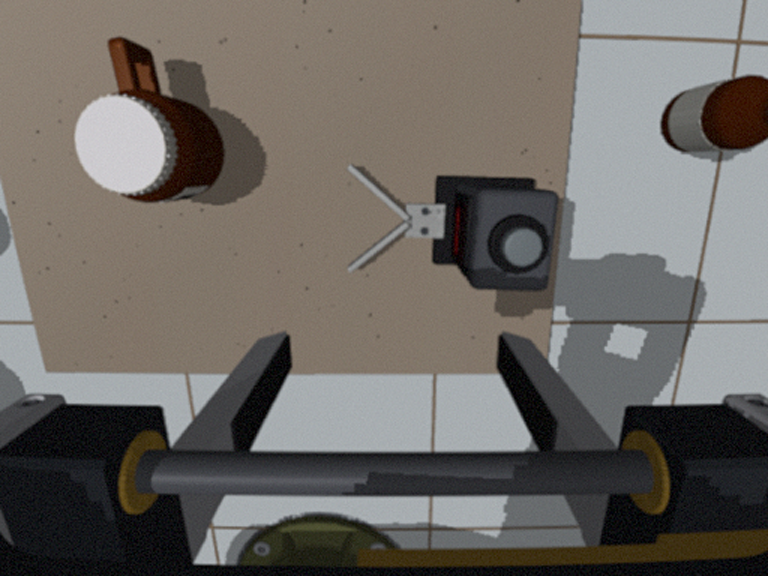

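>>> send_rows(
  series=[
    [[1,25,-160,0,0],[1,25,-160,0,0],[1,25,-160,0,0],[1,25,-160,0,0],[1,25,-160,0,0],[1,25,-160,0,0],[1,25,-160,0,0]],
  ],
)

```text
clock: 3.65
eef_pos: [517.8, 57.6, 292.6]
eef_rot: [3.141, -0.0, -0.003]
wrist_force: [-0.1, 0.6, -0.1]
finger_gap: 93.9
```

```bash
python3 v.py w2 jar_center jar_label jar_handle reader window scan_key_top
```

```text
[517.8  57.7 292.7] [ 3.1 -0.  -0. ] 3.7 [598.   58.4 463.9]
jar_center [(array([  0., 103.,  72.,  96.]), 0.85), (array([  3., 247.,  76.,  22.]), 0.78), (array([180.,  46.,  75., 106.]), 0.75)]
jar_label [(array([179.,  43.,  76., 112.]), 0.96), (array([  3., 244.,  73.,  25.]), 0.79), (array([  0., 103.,  77.,  96.]), 0.63)]
jar_handle [(array([  0., 100.,  74.,  99.]), 0.98), (array([  1., 243.,  77.,  30.]), 0.92), (array([180.,  44.,  77., 111.]), 0.74)]
reader [(array([332., 126., 167.,  88.]), 0.75)]
window [(array([333., 128., 172.,  84.]), 0.88), (array([180.,  48.,  74., 106.]), 0.2)]
scan_key_top [(array([473., 172.,  25.,  31.]), 0.64)]
```

View pics/w2.png

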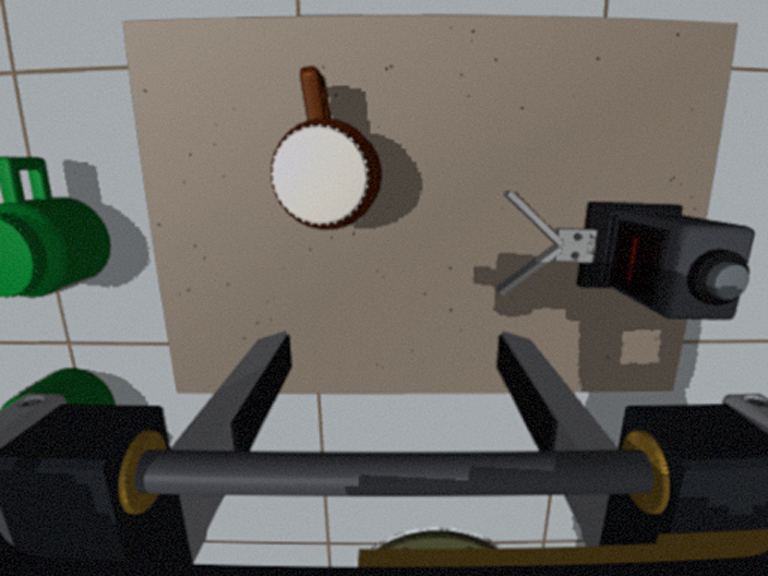

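w1 shows the lid at (123,144), the V arms from (350,168) and (351,268) to an apex near (410,220), and the key at (522,243). In w2 the lid is at (320,175) with the handle straight up at (311,70), and the key is at (731,277). Next I refine these numerically.

```bash
cat > m.py <<'E'
from h import *
import pickle
from scipy.optimize import minimize
np.set_printoptions(precision=2,suppress=True)
L=lambda n:pickle.load(open(n+'.pkl','rb'))
def blob(c,uv,thr,win):
    g=cv2.cvtColor(c['img'],cv2.COLOR_RGB2GRAY);hsv=cv2.cvtColor(c['img'],cv2.COLOR_RGB2HSV)
    m=((g>thr)&(hsv[...,1]<60)).astype(np.uint8);u,v=map(int,uv)
    k=np.zeros_like(m);k[max(0,v-win):v+win,max(0,u-win):u+win]=1;m*=k
    n,l,st,ce=cv2.connectedComponentsWithStats(m);i=l[v,u]
    cn=max(cv2.findContours((l==i).astype(np.uint8),0,1)[0],key=len)
    e=cv2.fitEllipse(cv2.convexHull(cn));return e,st[i]
if __name__=='__main__':
    a,b=L('w1'),L('w2')
    ea,eb=blob(a,(82,96),150,60)[0],blob(b,(213,117),150,60)[0];print(ea,eb)
    lid=tri([a,b],[ea[0],eb[0]]);print('lid',lid,atz(a,[ea[0]],112),atz(b,[eb[0]],112))
    for c in(a,b):print(c['img'][int((243 if c is a else 277)/1.5)-12:int((243 if c is a else 277)/1.5)+12:3,int((522 if c is a else 731)/1.5)].tolist())
    k=tri([a,b],[(522/1.5,243/1.5),(731/1.5,277/1.5)]);print('key',k)
    # handle grip outer end, top at z=82
    print('handle',tri([a,b],[(120/1.5,40/1.5),(311/1.5,70/1.5)]),atz(a,[(120/1.5,40/1.5)],82),atz(b,[(311/1.5,70/1.5)],82))
    # V fit: apex P, yaw of reader +x
    def arms(p,off):
        out=[]
        for s in(1,-1):
            t=np.radians(p[2]+180+s*40);d=np.array([np.cos(t),np.sin(t)]);nn=np.array([-d[1],d[0]])
            for r in np.linspace(25,74,40):
                for o in off: out.append([*(p[:2]+d*r+nn*o),32])
        return np.array(out)
    def val(c,P):
        s=cv2.GaussianBlur(cv2.cvtColor(c['img'],cv2.COLOR_RGB2LAB)[...,2].astype(np.float32),(0,0),.8)
        uv=proj(c,P).astype(np.float32);return cv2.remap(s,uv[:,0],uv[:,1],cv2.INTER_LINEAR).mean()
    for cs in([a],[b],[a,b]):
        f=lambda p:sum(val(c,arms(p,(-1.5,0,1.5)))-.5*val(c,arms(p,(-8,-7,7,8))) for c in cs)
        r=min((minimize(f,[516+dx,-118+dy,-90+dt],method='Nelder-Mead',options=dict(initial_simplex=np.array([516+dx,-118+dy,-90+dt])+np.array([[0,0,0],[4,0,0],[0,4,0],[0,0,3]]))) for dx in(-4,0,4) for dy in(-4,0,4) for dt in(-3,0,3)),key=lambda r:r.fun)
        p=r.x;u=np.array([np.cos(np.radians(p[2])),np.sin(np.radians(p[2]))])
        print('V',p,r.fun,'home',p[:2]-u*75,'reader',p[:2]+u*75)
E
python3 m.py
```

```text
((79.44341278076172, 95.6485366821289), (58.088157653808594, 67.67219543457031), 151.97210693359375) ((212.16793823242188, 116.00411224365234), (61.42730712890625, 64.77765655517578), 158.6377716064453)
lid [593.56 118.64 110.95] [[593.44 118.   112.  ]] [[593.63 118.45 112.  ]]
[[29, 28, 29], [92, 97, 99], [102, 109, 115], [103, 110, 117], [102, 109, 115], [98, 107, 110], [103, 110, 115], [100, 108, 114]]
[[16, 20, 16], [39, 44, 48], [99, 103, 106], [95, 101, 106], [93, 98, 105], [94, 103, 106], [80, 86, 88], [63, 65, 66]]
key [ 521.78 -191.39  166.16]
handle [677.89 126.7   77.01] [[676.92 123.75  82.  ]] [[676.48 125.87  82.  ]]
V [ 521.75 -117.7   -91.35] 60.442352294921875 home [523.52 -42.72] reader [ 519.97 -192.68]
V [ 523.3  -113.75  -90.98] 60.839942932128906 home [524.59 -38.76] reader [ 522.01 -188.74]
V [ 521.73 -116.28  -91.39] 121.92802429199219 home [523.54 -41.3 ] reader [ 519.92 -191.25]
```

Jar at (593.5, 118), home at about (523.5, -38). The jar needs roughly +84° about world z. I will grip the lid from above.

>>> send_rows(
  series=[
    [[1,76,-60,60,0],[1,76,-60,60,0],[1,76,-60,120,0],[1,76,-60,120,0],[1,76,-60,140,0],[1,76,-60,140,0],[1,76,-60,140,0],[1,76,-60,140,0]],
  ],
)

```text
clock: 4.8
eef_pos: [594.4, 119.0, 154.1]
eef_rot: [-3.141, -0.002, -0.001]
wrist_force: [0.1, 0.4, 0.3]
finger_gap: 94.0
```

```bash
python3 v.py w3 jar_center jar_handle
```

```text
[594.4 119.  154.1] [-3.1 -0.  -0. ] 4.85 [674.3 119.8 325.5]
jar_center [(array([  0., 176.,  63., 101.]), 0.88), (array([212., 105., 105., 160.]), 0.59)]
jar_handle [(array([  0., 172.,  65., 103.]), 0.96), (array([212., 106., 106., 155.]), 0.95)]
```

View pics/w3.png

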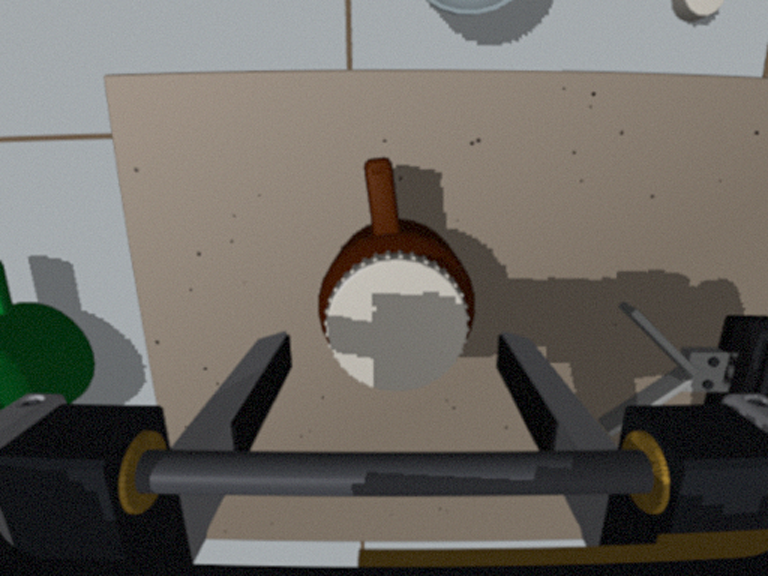

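w3 shows the lid centred between the fingers at about (399,321), with the handle top running from (378,165) to (384,231).

```bash
python3 - <<'E'
from m import *
c=L('w3');P=atz(c,np.array([[378,165],[384.5,231],[365,165],[371,233],[391,165],[398,230]])/1.5,82);print(P)
for i in(0,2,4):d=P[i]-P[i+1];print(np.degrees(np.arctan2(d[1],d[0])))
l=atz(c,np.array([[399.5,321.5]])/1.5,112);print(l,np.degrees(np.arctan2(*(P[0]-l[0])[1::-1])))
E
```

```text
[[676.37 128.37  82.  ]
 [640.02 125.02  82.  ]
 [676.39 135.51  82.  ]
 [638.88 132.74  82.  ]
 [676.36 121.23  82.  ]
 [640.58 117.32  82.  ]]
5.264185321371614
4.223016520552834
6.240933795100569
[[596.17 116.72 112.  ]] 8.262690542429972
```

>>> send_rows(
  series=[
    [[1,1,0,30,0],[1,1,0,50,0],[1,1,0,56,0],[1,1,0,56,0],[1,1,0,56,0]],
  ],
)

```text
clock: 5.45
eef_pos: [595.5, 119.1, 97.9]
eef_rot: [-3.141, -0.002, -0.001]
wrist_force: [0.5, 0.4, 0.3]
finger_gap: 94.1
```

>>> send_rows(
  newtons=20,
  series=[
    [[0.5,0,0,0,0],[0.5,0,0,0,0],[0.5,0,0,0,0],[0.5,0,0,0,0],[0.5,0,0,0,0],[0.5,0,0,0,0]],
  ],
)

```text
clock: 6.05
eef_pos: [595.3, 118.7, 97.5]
eef_rot: [3.141, -0.001, -0.001]
wrist_force: [-1.2, -2.9, 6.2]
finger_gap: 79.1
```

>>> send_rows(
  newtons=20,
  series=[
    [[0.5,0,0,0,0],[0.5,0,0,0,0],[0.5,0,0,0,0]],
  ],
)

```text
clock: 6.35
eef_pos: [595.3, 118.7, 97.5]
eef_rot: [3.141, -0.001, -0.001]
wrist_force: [-2.3, -3.7, 6.3]
finger_gap: 79.2
```

>>> send_rows(
  series=[
    [[0.92,0,0,0,0],[0.92,0,0,0,0],[0.92,0,0,0,0],[0.92,0,0,-6,0],[0.92,0,0,-6,0],[0.5,0,0,-6,0],[0.5,0,0,-6,0],[0.5,0,0,-6,0],[0.5,0,0,-6,0],[0.5,0,0,-6,0]],
  ],
)

```text
clock: 7.35
eef_pos: [595.1, 118.8, 102.8]
eef_rot: [3.141, -0.0, -0.001]
wrist_force: [-0.1, -3.2, 4.4]
finger_gap: 76.5
```

>>> send_rows(
  series=[
    [[0.5,-3,6,0,-5],[0.5,-10,17,0,-13],[0.5,-18,30,0,-21],[0.5,-27,44,0,-29],[0.5,-36,59,0,-38],[0.5,-46,75,0,-47],[0.5,-55,91,0,-56],[0.5,-63,104,0,-65],[0.5,-69,114,0,-74],[0.5,-72,119,0,-82.6]],
  ],
)

```text
clock: 8.35
eef_pos: [522.6, 0.2, 103.0]
eef_rot: [3.141, -0.001, 1.411]
wrist_force: [-0.5, 0.6, 5.0]
finger_gap: 76.6
```

>>> send_rows(
  series=[
    [[0.5,0,0,0,0],[0.5,0,0,0,0],[0.5,0,0,0,0]],
  ],
)

```text
clock: 8.65
eef_pos: [522.9, 0.4, 103.0]
eef_rot: [3.141, -0.001, 1.405]
wrist_force: [-2.9, 0.7, 6.9]
finger_gap: 77.2
```

```bash
python3 v.py w4 jar_handle jar_center
```

```text
[522.9   0.4 103. ] [ 3.1 -0.   1.4] 8.7 [536.1  80.2 274.3]
jar_handle [(array([199., 104., 129., 196.]), 0.82)]
jar_center [(array([197., 104., 130., 199.]), 0.91)]
```

View pics/w4.png

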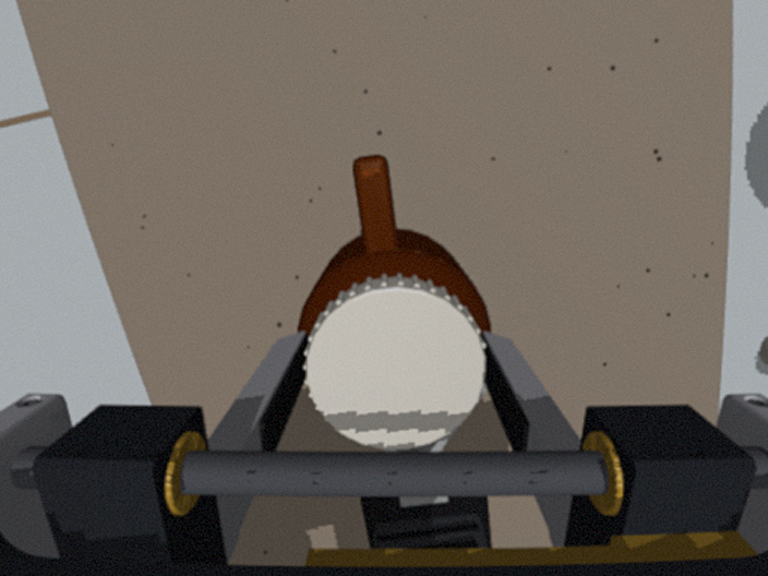

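w4 shows the jar held by the lid with the handle top from (371,163) to (380,245).

```bash
python3 - <<'E'
from m import *
c=L('w4')
def ang(c,p,z):
    P=atz(c,np.array(p)/1.5,z);d=P[0]-P[1];return np.degrees(np.arctan2(d[1],d[0])),P[:,:2]
print('handle',ang(c,[[371,163],[380,245]],82),ang(c,[[354,165],[363,245]],82)[0],ang(c,[[387,165],[396,240]],82)[0])
print('lid',atz(c,np.array([[395.5,367]])/1.5,112))
# colour-based handle mask: per-row centre
def rows(c,r0,r1,u,hw):
    lab=cv2.cvtColor(c['img'],cv2.COLOR_RGB2LAB).astype(int);pts=[]
    for v in range(r0,r1):
        x=np.where(lab[v,u-hw:u+hw,1]>140)[0]
        if len(x): pts.append((x.mean()+u-hw,v,len(x)))
    return np.array(pts)
for n,r0,r1,u,hw in(('w4',112,150,250,25),('w3',112,145,254,20)):
    c=L(n);p=rows(c,r0,r1,u,hw);P=atz(c,p[:,:2],82);k=np.polyfit(P[:,0],P[:,1],1) if n=='w3' else np.polyfit(P[:,1],P[:,0],1)
    print(n,'slopedeg',np.degrees(np.arctan(k[0])),'widths',p[::6,2],P[[0,-1],:2])
a=L('w1')
print('foot front',ang(a,[[436,177],[433,264]],20)[0],'foot side',ang(a,[[436,177],[535,179]],20)[0])
E
python3 - <<'E'
E
```

```text
handle (np.float64(86.264250821459), array([[526.98,  83.96],
       [524.63,  47.93]])) 85.84206862180126 87.39886947098479
lid [[523.9    1.33 112.  ]]
w4 slopedeg 1.9281416505266578 widths [22. 22. 22. 21. 21. 22. 21.] [[526.07  81.99]
 [525.09  57.74]]
w3 slopedeg 7.23550331006167 widths [17. 18. 16. 17. 17. 16.] [[674.78 128.38]
 [648.52 125.25]]
foot front -0.6278105472113901 foot side 89.0926923795353
```

>>> send_rows(
  series=[
    [[0.5,-5,1,0,-1.5],[0.5,-12,2.2,0,-1.5],[0.5,-19,3.5,0,-1.5],[0.5,-26,4.8,0,-1.5],[0.5,-31.5,5.8,0,-1.5],[0.5,-31.5,5.8,0,-1.5],[0.5,-31.5,5.8,0,-1.5]],
  ],
)

```text
clock: 9.5
eef_pos: [524.2, -30.9, 103.9]
eef_rot: [3.139, -0.002, 1.431]
wrist_force: [-0.0, 8.0, 12.5]
finger_gap: 78.0
```

>>> send_rows(
  series=[
    [[0.5,-1,0.1,0,0],[0.5,-2,0.3,0,0],[0.5,-3,0.4,0,0],[0.5,-3,0.4,0,0],[0.5,-3,0.4,0,0]],
  ],
)

```text
clock: 10.0
eef_pos: [524.3, -33.6, 104.3]
eef_rot: [3.139, -0.003, 1.431]
wrist_force: [-2.5, 9.0, 19.8]
finger_gap: 78.3
```

```bash
python3 v.py w5 && python3 - <<'E'
from h import *
c=shot('scene');save(c,'s5.png',4,(150,140,190,140))
s=manip.read_state();print(s['wrist_force'],s['moment'],s['joints'])
E
```

```text
[524.3 -33.6 104.3] [ 3.1 -0.   1.4] 10.05 [535.   46.2 275.8]
[-2.13621404  9.83850528 19.38379419] [ 1.94475241  0.47718614 -0.03009892] [-0.13506565  0.36268738  1.70920977  0.00321548  1.06672171  0.00279333]
```

View pics/s5.png

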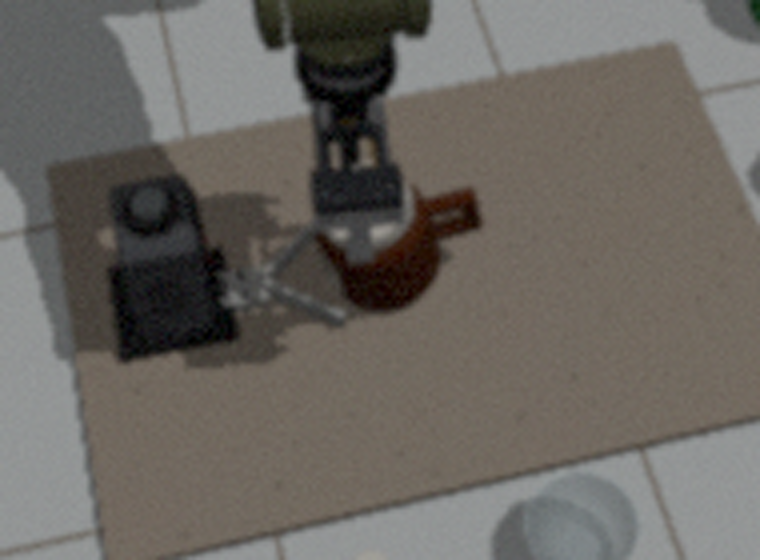

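View pics/w5.png

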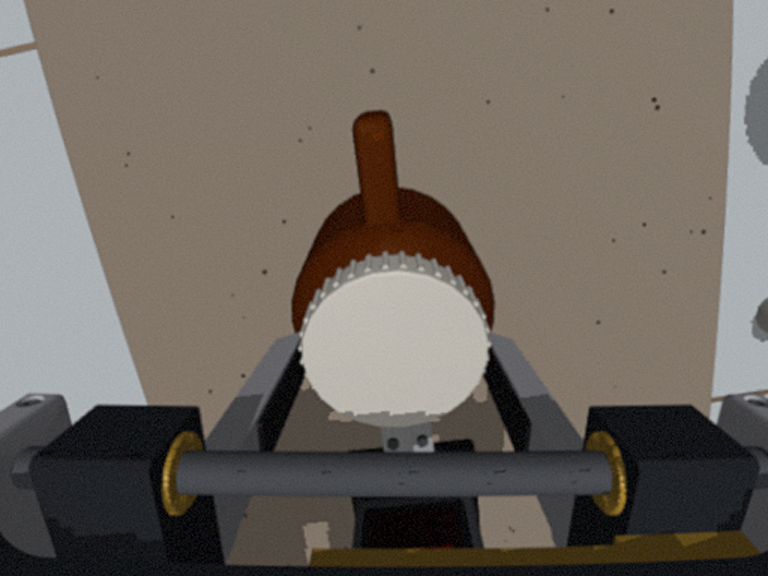

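The jar has pitched in the pinch: the lid lags the tool and Fz is rising. I back off, release it so it stands flat, and push low from behind instead.

>>> send_rows(
  series=[
    [[0.5,1,0,0,0],[0.5,2,0,0,0],[0.5,3,0,0,0],[0.5,3,0,0,0],[0.84,3,0,0,0],[1,3,0,0,0],[1,3,0,0,0],[1,3,0,0,0],[1,3,0,0,0]],
  ],
)

```text
clock: 11.0
eef_pos: [523.6, -32.1, 102.4]
eef_rot: [-3.141, -0.0, 1.431]
wrist_force: [0.5, 0.0, 0.7]
finger_gap: 94.1
```

>>> send_rows(
  series=[
    [[1,0,0,-10,0],[1,0,0,-40,0],[1,0,0,-80,0],[1,0,0,-120,0],[1,0,0,-120,0],[1,0,0,-120,0],[1,0,0,-120,0]],
  ],
)

```text
clock: 11.7
eef_pos: [523.2, -32.0, 221.6]
eef_rot: [-3.14, 0.0, 1.431]
wrist_force: [-0.7, 0.1, -0.3]
finger_gap: 94.1
```

```bash
python3 v.py w6 jar_center jar_handle reader
```

```text
[523.2 -31.9 221.4] [-3.1 -0.   1.4] 11.75 [534.8  48.3 392.8]
jar_center [(array([217.,  82.,  86., 127.]), 0.68)]
jar_handle [(array([217.,  81.,  86., 128.]), 0.7), (array([266., 341.,  26.,  25.]), 0.19)]
reader [(array([226., 186.,  90., 181.]), 0.69)]
```

View pics/w6.png

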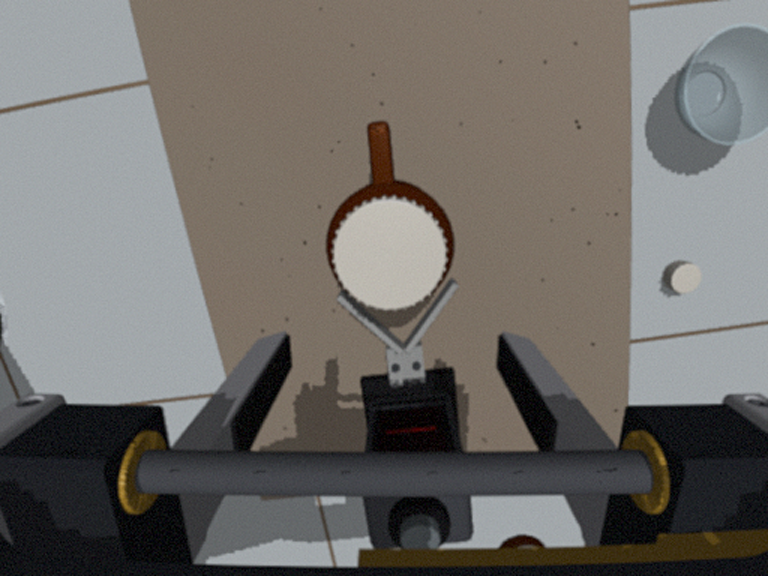

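w6 shows the jar upright again just short of the V, with lid (390,253), handle tip (379,124) and arm ends (341,297) and (454,284).

```bash
cat > n.py <<'E'
from m import *
import sys
def mid(c,r0,r1,u,hw):
    lab=cv2.cvtColor(c['img'],cv2.COLOR_RGB2LAB).astype(int);p=[]
    for v in range(r0,r1):
        x=np.where(lab[v,u-hw:u+hw,1]>140)[0]
        if len(x):p.append((x.mean()+u-hw,v))
    return np.array(p)
def go(n,lid,hand,a0=(522,-114,-91)):
    c=L(n);e=blob(c,lid,110,60)[0];l=atz(c,[e[0]],112)[0]
    p=mid(c,*hand);P=atz(c,p,82);k=np.polyfit(P[:,1],P[:,0],1)
    print('lid',e,l[:2],'handle slope yaw',90-np.degrees(np.arctan(k[0])),'line yaw',[90-np.degrees(np.arctan2(q[0]-l[0],q[1]-l[1])) for q in P[[2,-3]]],P[[0,-1],:2])
    return c,l
if __name__=='__main__':
    c,l=go('w6',(260,169),(85,118,254,15))
    E=atz(c,np.array([[341,297],[454,284],[404,345]])/1.5,32)[:,:2];print('V ends',E)
    d=E[1]-E[0];print('V yaw',np.degrees(np.arctan2(d[1],d[0]))-90)
    ff=atz(c,np.array([[363,377],[452,369]])/1.5,20);d=ff[1]-ff[0];print('foot yaw',np.degrees(np.arctan2(d[1],d[0]))-90)
    print('jar outline', proj(c,[[l[0]+48*np.cos(t),l[1]+48*np.sin(t),82] for t in np.radians([0,90,180,270])])*1.5)
E
python3 n.py
```

```text
lid ((259.4591064453125, 168.44464111328125), (75.72215270996094, 76.39111328125), 94.13246154785156) [523.98  -5.47] handle slope yaw 87.20103644177708 line yaw [np.float64(87.6466018165169), np.float64(88.0536929308162)] [[527.55  76.37]
 [525.96  44.18]]
V ends [[ 473.14  -54.22]
 [ 573.16  -56.17]
 [ 522.2  -107.29]]
V yaw -91.11555147277934
foot yaw -92.28530694344846
jar outline [[454.64 235.89]
 [380.06 178.28]
 [325.41 253.77]
 [398.49 306.36]]
```

Friction under the jar is high: its base hardly moved, and it stands at (524, -5.5) with home at about (523.5, -40). I will grip the handle low instead, with the tool yaw at the target yaw. That aligns the jar and lets me slide it with little tipping lever.

>>> send_rows(
  series=[
    [[1,40,-4,0,-3],[1,85,-8,30,-6.9],[1,108,-11,70,-6.9],[1,108,-11,100,-6.9],[1,108,-11,100,-6.9],[1,108,-11,100,-6.9],[1,108,-11,100,-6.9]],
  ],
)

```text
clock: 12.6
eef_pos: [528.8, 76.0, 124.4]
eef_rot: [3.139, -0.0, 1.551]
wrist_force: [0.7, 0.1, 0.5]
finger_gap: 93.8
```

>>> send_rows(
  series=[
    [[1,0,0,40,0],[1,0,0,75,0],[1,0,0,90,0],[1,0,0,90,0],[1,0,0,90,0]],
  ],
)

```text
clock: 13.1
eef_pos: [528.9, 76.2, 34.3]
eef_rot: [3.139, -0.0, 1.551]
wrist_force: [0.4, 1.0, 0.6]
finger_gap: 93.7
```

>>> send_rows(
  newtons=10,
  series=[
    [[1,0.5,-1.5,4,0],[1,0.5,-1.5,4,0],[0.1,0.5,-1.5,4,0],[0.1,0.5,-1.5,4,0],[0.1,0.5,-1.5,4,0],[0.1,0.5,-1.5,4,0],[0.1,0.5,-1.5,4,0],[0.1,0.5,-1.5,4,0],[0.1,0.5,-1.5,4,0],[0.1,0.5,-1.5,4,0]],
  ],
)

```text
clock: 14.1
eef_pos: [526.3, 77.0, 28.6]
eef_rot: [3.142, -0.0, 1.552]
wrist_force: [-0.4, -0.1, 0.7]
finger_gap: 33.6
```

>>> send_rows(
  newtons=40,
  series=[
    [[0.05,0,0,0,0],[0.05,0,0,0,0],[0.05,0,0,0,0],[0.05,0,0,0,0],[0.05,0,0,0,0]],
  ],
)

```text
clock: 14.6
eef_pos: [526.3, 77.0, 28.5]
eef_rot: [-3.141, -0.0, 1.552]
wrist_force: [-1.5, -1.1, 1.2]
finger_gap: 15.6
```

>>> send_rows(
  series=[
    [[0.05,-1,0,0,0],[0.05,-3,0,0,0],[0.05,-6,0,0,0],[0.05,-9,-0.2,0,0],[0.05,-12,-0.3,0,0],[0.05,-12,-0.3,0,0]],
  ],
)

```text
clock: 15.2
eef_pos: [525.8, 64.4, 28.6]
eef_rot: [3.142, 0.0, 1.552]
wrist_force: [0.5, -2.3, -0.3]
finger_gap: 16.0
```

```bash
python3 v.py w7; python3 - <<'E'
from h import *
s=manip.read_state();print(s['wrist_force'],s['moment'])
c=shot('scene');save(c,'s7.png',4,(150,140,190,140))
E
```

```text
[525.8  64.4  28.5] [-3.1  0.   1.6] 15.25 [527.5 145.5 199.7]
[ 0.53412648 -3.15549671  0.18772717] [-0.35087232 -0.07376477  0.03863921]
```

View pics/w7.png

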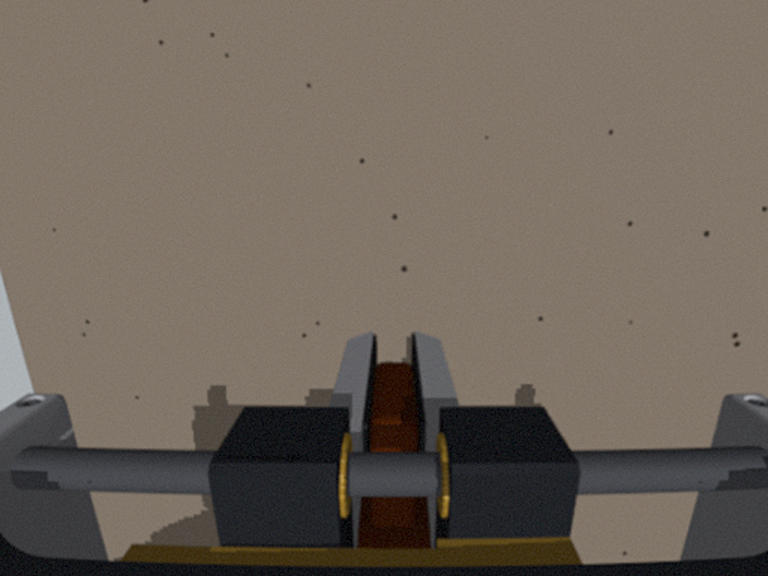

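w7 shows the handle held squarely between the pads, and Fz stays near 0, so the jar is sliding flat. I continue.

>>> send_rows(
  series=[
    [[0.05,-2,0,0,0],[0.05,-5,0,0,0],[0.05,-8,-0.2,0,0],[0.05,-11,-0.3,0,0],[0.05,-14,-0.3,0,0],[0.05,-16,-0.3,0,0],[0.05,-18,-0.3,0,0],[0.05,-18,-0.3,0,0]],
  ],
)

```text
clock: 16.1
eef_pos: [525.1, 46.9, 28.6]
eef_rot: [-3.141, -0.0, 1.552]
wrist_force: [-1.2, 3.1, 1.1]
finger_gap: 15.8
```

>>> send_rows(
  series=[
    [[0.05,-1,0,0,0],[0.05,-1,0,0,0],[0.05,-2,0,0,0],[0.05,-2,0,0,0]],
  ],
)

```text
clock: 16.5
eef_pos: [524.9, 46.6, 28.8]
eef_rot: [-3.141, -0.002, 1.552]
wrist_force: [-3.6, 18.9, 5.3]
finger_gap: 15.8
```

Contact is firm: Fy is 19 N and Fx only -3.6 N, so both arms carry load. I relieve the pressure and release.

>>> send_rows(
  series=[
    [[0.05,1,0,0,0],[0.05,1.2,0,0,0],[0.05,1.2,0,0,0]],
  ],
)

```text
clock: 16.8
eef_pos: [524.9, 46.7, 28.6]
eef_rot: [-3.141, -0.001, 1.552]
wrist_force: [-2.7, 9.9, 3.0]
finger_gap: 15.7
```

>>> send_rows(
  newtons=5,
  series=[
    [[0.05,0,0,0,0],[0.3,0,0,0,0],[0.5,0,0,0,0],[0.9,0,0,0,0],[0.9,0,0,0,0],[0.9,0,0,0,0]],
  ],
)

```text
clock: 17.4
eef_pos: [525.1, 46.1, 28.5]
eef_rot: [-3.142, 0.0, 1.552]
wrist_force: [0.7, 0.5, -0.1]
finger_gap: 52.6
```

>>> send_rows(
  series=[
    [[0.9,0,0,-30,0],[0.9,0,0,-75,0],[0.9,0,0,-120,0],[0.9,-20,0,-165,0],[0.9,-50,0,-195,0],[0.9,-85,0,-195,0],[0.9,-85,0,-195,0],[0.9,-85,0,-195,0],[0.9,-85,0,-195,0]],
  ],
)

```text
clock: 18.3
eef_pos: [523.4, -38.1, 223.2]
eef_rot: [-3.141, -0.0, 1.552]
wrist_force: [-0.1, 0.4, -0.3]
finger_gap: 84.6
```

```bash
python3 v.py w8 jar_center jar_handle scan_key_top; python3 -c "
import cv2;i=cv2.imread('pics/w8.png');cv2.imwrite('pics/w8c.png',cv2.resize(i[60:560,230:560],None,fx=1.2,fy=1.2))"
```

```text
[523.5 -38.  223.2] [-3.1 -0.   1.6] 18.35 [525.1  42.8 394.4]
jar_center [(array([217., 106.,  86., 122.]), 0.76)]
jar_handle [(array([222., 109.,  81., 118.]), 0.73), (array([311., 362.,  20.,   6.]), 0.54)]
scan_key_top [(array([248., 337.,  29.,  30.]), 0.63)]
```

View pics/w8.png

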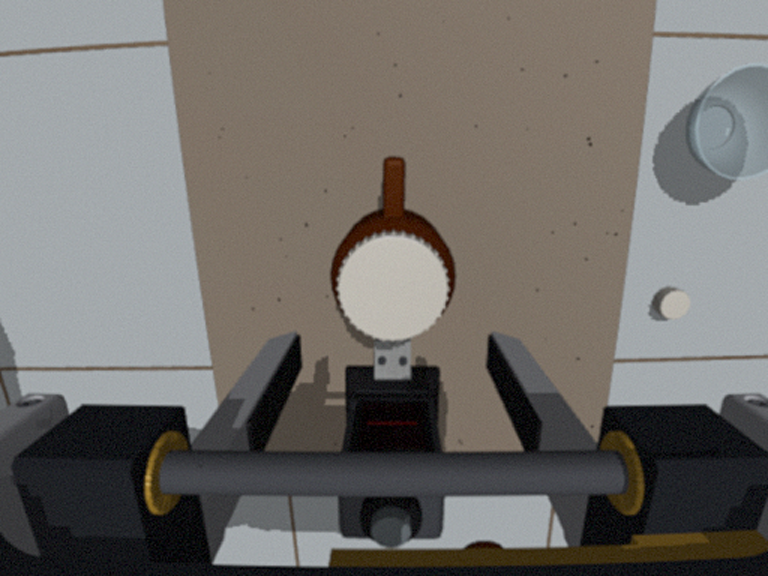

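```bash
python3 - <<'E'
from n import *
c,l=go('w8',(262,192),(108,140,262,12))
ff=atz(c,np.array([[345,369],[440,369]])/1.5,20);d=ff[1]-ff[0];print('foot yaw',np.degrees(np.arctan2(d[1],d[0]))-90)
a,b=L('w1'),L('w2')
ua,ub,uc=(522/1.5,243/1.5),(731/1.5,277/1.5),(390/1.5,525/1.5)
print('key3',tri([a,b,c],[ua,ub,uc]),tri([a,c],[ua,uc]),tri([b,c],[ub,uc]))
for z in(150,158,166):print(z,atz(a,[ua],z)[0,:2],atz(b,[ub],z)[0,:2],atz(c,[uc],z)[0,:2])
s=manip.read_state();print(s['joints'])
E
```

```text
lid ((290.9500427246094, 194.2958221435547), (127.00938415527344, 139.48068237304688), 40.97356414794922) [553.16 -39.75] handle slope yaw 88.88205788693269 line yaw [np.float64(108.55216015331871), np.float64(117.15150357246843)] [[525.35  46.84]
 [524.22  14.46]]
foot yaw -91.03293595860232
key3 [ 519.87 -194.07  160.1 ] [ 519.24 -193.97  158.36] [ 517.71 -206.49  147.18]
150 [ 518.69 -196.28] [ 517.98 -204.97] [ 518.14 -202.74]
158 [ 520.06 -193.84] [ 520.02 -198.25] [ 518.37 -194.7 ]
166 [ 521.44 -191.4 ] [ 522.06 -191.54] [ 518.59 -186.66]
[-0.14  0.24  1.58  0.    1.33 -0.12]
```

>>> send_rows(
  newtons=20,
  series=[
    [[0,-30,0,0,0],[0,-75,-0.5,0,0],[0,-120,-0.5,0,0],[0,-156,-0.5,0,0],[0,-156,-0.5,0,0],[0,-156,-0.5,0,0],[0,-156,-0.5,0,0],[0,-156,-0.5,0,0]],
  ],
)

```text
clock: 19.3
eef_pos: [520.3, -193.6, 223.7]
eef_rot: [3.141, -0.0, 1.553]
wrist_force: [-0.7, -0.8, -0.4]
finger_gap: 24.3
```

>>> send_rows(
  series=[
    [[0,0,0,20,0],[0,0,0,40,0],[0,0,0,50,0],[0,0,0,50,0],[0,0,0,50,0]],
  ],
)

```text
clock: 19.8
eef_pos: [520.4, -194.4, 174.4]
eef_rot: [3.141, 0.0, 1.552]
wrist_force: [-0.3, 1.0, 2.5]
finger_gap: 0.4
```

>>> send_rows(
  series=[
    [[0,0,0,1,0],[0,0,0,2,0],[0,0,0,2,0],[0,0,0,2,0]],
  ],
)

```text
clock: 20.2
eef_pos: [520.4, -194.7, 172.0]
eef_rot: [3.141, 0.0, 1.552]
wrist_force: [0.7, 1.9, 2.9]
finger_gap: 0.4
```

>>> send_rows(
  series=[
    [[0,0,0,1,0],[0,0,0,2,0],[0,0,0,2,0],[0,0,0,2,0]],
  ],
)

```text
clock: 20.6
eef_pos: [520.4, -194.8, 170.2]
eef_rot: [3.14, 0.0, 1.552]
wrist_force: [1.7, 2.1, 8.1]
finger_gap: 0.4
```

>>> send_rows(
  series=[
    [[0,0,0,1,0],[0,0,0,2,0],[0,0,0,2,0],[0,0,0,2,0]],
  ],
)

```text
clock: 21.0
eef_pos: [520.6, -194.9, 169.8]
eef_rot: [3.139, 0.001, 1.552]
wrist_force: [-5.1, 4.1, 23.0]
finger_gap: 0.2
```

The key bottomed at TCP z of about 169.9 with 23 N, after spring force from roughly 175. I let it go and check.

>>> send_rows(
  series=[
    [[0,0,0,-3,0],[0,0,0,-8,0],[0,0,0,-30,0],[0,0,0,-70,0],[0,40,0,-100,0],[0,80,0,-120,0],[0,80,0,-120,0],[0,80,0,-120,0],[0,80,0,-120,0]],
  ],
)

```text
clock: 21.9
eef_pos: [521.2, -115.5, 286.4]
eef_rot: [-3.139, -0.0, 1.551]
wrist_force: [-0.6, -0.7, -0.1]
finger_gap: 0.5
```

```bash
python3 v.py w9 jar_center jar_handle scan_key_top
```

```text
[ 521.3 -115.6  286.4] [-3.1 -0.   1.6] 21.95 [523.3 -34.5 457.6]
jar_center [(array([227.,  40.,  72., 113.]), 0.65)]
jar_handle [(array([226.,  41.,  75., 108.]), 0.59)]
scan_key_top []
```

View pics/w9.png

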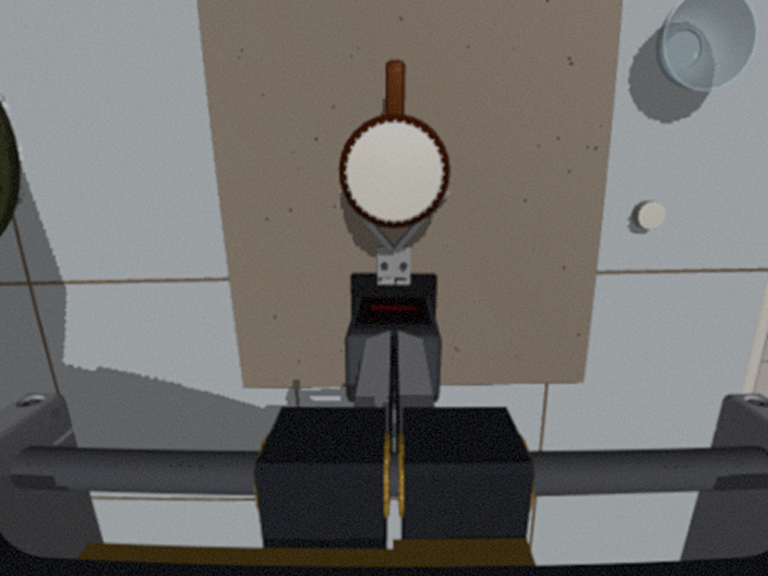

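```bash
python3 - <<'E'
from n import *
c=L('w9');l=atz(c,np.array([[395,170]])/1.5,112)[0]
p=mid(c,43,72,264,10);P=atz(c,p,82);k=np.polyfit(P[:,1],P[:,0],1)
E=atz(c,np.array([[395,247]])/1.5,32)[0]
print('lid',l,'hyaw',90-np.degrees(np.arctan(k[0])),'Vapex~',E)
ff=atz(c,np.array([[352,274],[436,274]])/1.5,20);d=ff[1]-ff[0];print('reader yaw',np.degrees(np.arctan2(d[1],d[0]))-90)
u=[]
for n,uv in(('w1',(348,162)),('w2',(488,184)),('w8',(260,350))):
    q=L(n);g=cv2.cvtColor(q['img'],cv2.COLOR_RGB2GRAY);x,y=uv
    m=np.zeros_like(g);m[y-16:y+16,x-16:x+16]=(g[y-16:y+16,x-16:x+16]>78)
    _,lb,st,ce=cv2.connectedComponentsWithStats(m);i=lb[y,x]
    cn=max(cv2.findContours((lb==i).astype(np.uint8),0,1)[0],key=len);e=cv2.fitEllipse(cv2.convexHull(cn));print(n,e,st[i]);u.append((q,e[0]))
for ij in((0,1),(0,2),(1,2),(0,1,2)):print(tri([u[i][0] for i in ij],[u[i][1] for i in ij]))
for q,e in u:print(atz(q,[e],168)[0])
E
```

```text
lid [523.85 -36.13 112.  ] hyaw 88.62913046473305 Vapex~ [ 522.61 -111.56   32.  ]
reader yaw -91.07829801647202
w1 ((348.0359191894531, 164.4698486328125), (23.49761199951172, 24.920671463012695), 57.46681594848633) [336 153  25  24 474]
w2 ((510.0406188964844, 181.7270050048828), (31.22854995727539, 68.62516784667969), 74.60187530517578) [477 168  27  32 478]Traceback (most recent call last):
  File "<stdin>", line 12, in <module>
cv2.error: OpenCV(4.12.0) /io/opencv/modules/imgproc/src/shapedescr.cpp:361: error: (-201:Incorrect size of input array) There should be at least 5 points to fit the ellipse in function 'fitEllipseNoDirect'
```

Jar is at (523.9, -36.1), handle yaw 88.6–88.9° against 88.9–89.0° required. The key centre at its contact height looks nearer y = -190.5 than where I pressed (-194.8). I press again, better centred, to make sure of full travel.

>>> send_rows(
  series=[
    [[0,-30,0,0,0],[0,-75,-0.4,20,0],[0,-75,-0.4,60,0],[0,-75,-0.4,95,0],[0,-75,-0.4,106,0],[0,-75,-0.4,106,0],[0,-75,-0.4,106,0]],
  ],
)

```text
clock: 22.8
eef_pos: [520.4, -189.9, 183.2]
eef_rot: [3.14, 0.001, 1.552]
wrist_force: [0.3, -0.2, 0.0]
finger_gap: 0.1
```

>>> send_rows(
  series=[
    [[0,0,0,1,0],[0,0,0,3,0],[0,0,0,3,0],[0,0,0,3,0]],
  ],
)

```text
clock: 23.2
eef_pos: [519.9, -189.7, 178.9]
eef_rot: [3.141, 0.0, 1.552]
wrist_force: [0.1, -0.8, 0.5]
finger_gap: 0.4
```

>>> send_rows(
  series=[
    [[0,0,0,2,0],[0,0,0,4,0],[0,0,0,4,0],[0,0,0,4,0]],
  ],
)

```text
clock: 23.6
eef_pos: [519.9, -189.7, 174.7]
eef_rot: [3.141, 0.0, 1.552]
wrist_force: [0.3, -0.6, 1.8]
finger_gap: 0.4
```

>>> send_rows(
  series=[
    [[0,0,0,1,0],[0,0,0,2,0],[0,0,0,3,0],[0,0,0,3,0],[0,0,0,3,0]],
  ],
)

```text
clock: 24.1
eef_pos: [519.9, -189.8, 171.7]
eef_rot: [3.141, 0.0, 1.552]
wrist_force: [1.7, -0.5, 3.2]
finger_gap: 0.4
```

>>> send_rows(
  series=[
    [[0,0,0,1,0],[0,0,0,2,0],[0,0,0,3,0],[0,0,0,3,0],[0,0,0,3,0]],
  ],
)

```text
clock: 24.6
eef_pos: [520.0, -189.8, 170.0]
eef_rot: [3.14, 0.001, 1.552]
wrist_force: [-4.8, 2.8, 17.1]
finger_gap: 0.2
```

>>> send_rows(
  series=[
    [[0,0,0,1,0],[0,0,0,1,0],[0,0,0,1,0]],
  ],
)

```text
clock: 24.9
eef_pos: [520.1, -189.8, 169.8]
eef_rot: [3.14, 0.001, 1.552]
wrist_force: [-7.3, 3.5, 23.2]
finger_gap: 0.3
```

The key bottoms at the same height from a better centred press, so the stop is real. I retreat, check the jar and bystanders, and hand in.

>>> send_rows(
  series=[
    [[0,0,0,-3,0],[0,0,0,-8,0],[0,0,0,-30,0],[0,0,0,-70,0],[0,0,0,-110,0],[0,0,0,-120,0],[0,75,0,-120,0],[0,75,0,-120,0],[0,75,0,-120,0],[0,75,0,-120,0]],
  ],
)

```text
clock: 25.9
eef_pos: [521.1, -114.7, 286.9]
eef_rot: [-3.14, -0.0, 1.553]
wrist_force: [-0.3, 0.5, 0.6]
finger_gap: 0.2
```

```bash
python3 v.py w10 jar_center jar_handle && python3 - <<'E'
from n import *
d=cv2.absdiff(L('w9')['img'],L('w10')['img'])
c,l=L('w10'),None
p=mid(c,43,72,264,12);P=atz(c,p,82);k=np.polyfit(P[:,1],P[:,0],1);print('hyaw',90-np.degrees(np.arctan(k[0])),P[[0,-1],:2])
t=shot('top')
for n in('jar_center','glass_dish','reagent_bottle','spare_cap'):print(n,[(np.round(r['rect']),round(r['conf'],2)) for r in manip.find_in(n,t)][:3])
hs=cv2.cvtColor(t['img'],cv2.COLOR_RGB2GRAY);ref=cv2.cvtColor(cv2.resize(cv2.imread('pics/top1.png'),(512,384),interpolation=cv2.INTER_AREA),cv2.COLOR_BGR2GRAY)
for n,(x,y,w,h) in dict(cap=(270,134,18,20),dish=(215,120,38,36),bottle=(355,162,40,35)).items():
    print(n,cv2.phaseCorrelate(ref[y:y+h,x:x+w].astype(float),hs[y:y+h,x:x+w].astype(float)))
s=manip.read_state();print(s['wrist_force'],s['clock'])
E
```

```text
[ 521.1 -115.3  286.9] [-3.1 -0.   1.6] 25.95 [522.8 -33.7 458.1]
jar_center [(array([226.,  40.,  75., 112.]), 0.97)]
jar_handle [(array([226.,  42.,  77., 112.]), 0.77)]
hyaw 88.64565928774178 [[525.37  47.08]
 [524.47  15.19]]
jar_center [(array([122., 194.,  29.,  42.]), 0.77), (array([108., 266.,  42.,  33.]), 0.57)]
glass_dish [(array([221., 128.,  26.,  20.]), 0.85)]
reagent_bottle [(array([367., 171.,  16.,  20.]), 0.68), (array([246., 203.,  34.,  30.]), 0.45)]
spare_cap []
cap ((0.0988002150480014, -0.0015254911482269762), 0.9572203547555854)
dish ((0.06110180429496026, 0.08522888594589872), 0.9737312143963607)
bottle ((-0.031225027554690143, -0.005946328440490589), 0.9803908939093333)
[ 0.37 -0.42 -0.2 ] 26.3
```

```bash
python3 -c "
from cell import manip
print(manip.sign_off())"
```

```text
the job is handed in; nothing more can be done
None
```

The jar is home in the V-stop with its label facing the reader, the scan key has been pressed fully and released, and the job is handed in at about 26 s. However, the jar tipped for a moment on the way.

- **Tipping:** I first gripped the jar by the lid, turned it about 80° and slid it toward the reader. On the final push the base stuck and the jar tilted in the grip. I released it and it stood flat again. I then gripped the handle low, which lined the jar up, and slid it home without further tilt.
- **Jar position:** Pushing it home gave about 19 N along the reader axis and only 4 N sideways, which points to both arms being in contact. The axis then measured about (524, -36) mm. My camera estimates of home were y = -37 to -40 mm, so contact on both arms is judged from the forces, not seen directly.
- **Label angle:** The handle measured 88.6–88.9° against about 89° for the reader axis.
- **Scan key:** I pressed it twice, because the first press looked about 4 mm off centre. Both presses stopped at the same height with about 23 N, and the key was let go each time. I did not separately confirm that it sprang back up.
- **Bystanders:** The bottle, dish and spare cap showed no shift between the first and last top pictures (under 0.1 pixel). The arm ended clear of everything with wrist force near zero.

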